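Slide a wooden blank under the hold-down spring of a drilling jig

ROBOT

A 6-joint arm with a two-finger parallel gripper is mounted at the origin on the work surface. World frame = base frame: x ahead of the robot, y to its left, z up, the work surface at z = 0. Lengths are in m, angles in rad, forces in N, time in s.
With the tool pointing down it reaches from about 0.35 to 0.975 m from the base axis. Payload 7.1 kg.
Tool frame: the origin (TCP) lies on the centre line of the jaws, within the pads' length; the fingertips stand 17 mm ahead of it and the grasp point (between the pads) lies 2 mm behind it; z points along the fingers, y is the direction in which the jaws open and shut (so a half turn about z gives the same grasp; the last joint's range is limited). The gripper opens to 88 mm and grips with 3 to 60 N. Pads are 20 mm wide; open, the fingers measure 115 mm over their backs; the gripper's body (75 mm by 178 mm) begins 61 mm behind the grasp point.
Start: joints at [1.111, 0.423, 1.63, -0, 1.089, -0.019], TCP at [0.267, 0.565, 0.24] pointing down, gripper open.
Joint ranges: [-3, 3], [-0.9, 2.11], [0.09, 2.58], [-1.31, 4.45], [0.11, 2.69], [-2.54, 2.54]. Speed limits (rad/s): [2.39, 2.39, 3.01, 3.14, 3.14, 3.14].

INTERFACE

Orientations are given as a rotation vector (axis times angle).
In Python, from rig import ctrl, get_image, camera_info gives the robot as it stands. The module is installed in compiled form; this text tells all that it offers.
- The arm moves only by the tool carry_out, never from a script. Its argument "steps" is one flat list of numbers, 7 for each row, row after row: the shift along the tool's x, y, z in m, then the turn, a rotation vector about the tool's x, y, z in degrees, then the gripper command: -1 is fully open, 1 is shut, values between are in proportion. A call has exactly 8 rows; each row is the pose to reach, as a shift and turn from the pose commanded when the call began, along the tool's axes at that moment; what a row does not reach only later rows make up. A row lasts 1/8 s, in which the tool goes at most 62.5 mm and 10.7 degrees, less where a joint would pass 70% of its speed; a pose out of reach is approached as far as the arm can. A call with a gripper value outside its range is refused whole. The fingers move at their own pace and stop on an object; the grip force is fixed at half the most. Time passes only in rows, so rows that repeat a pose let the fingers close, or fill a call up. It gives the time, the measured TCP pose, the force and the opening at its end, in the units of the state.
- ctrl.read_state(): the state, without advancing time (a new reading comes with each control period).
- get_image(name): name is "side" or "top"; returns the picture (384x512x3 uint8, red, green, blue); there is no depth.
- camera_info(name): a dict with "fov_y" (degrees; the focal length in pixels is half the picture's height over the tangent of half this angle, whatever the lens; pixels are square), "cx", "cy" (the principal point, pixels), "pose" (4x4, takes a point from camera to world coordinates). Camera axes: x right, y up, looking along -z (the intrinsics and any distortion apply to the point x, -y, -z); pixel columns grow to the right and rows downward; lengths in m; the calibration is good to about 2 mm. A picture is of the moment at which its call begins. camera_info takes no time and is no camera call.
- ctrl.close_job(): hands the job in, once; it reports no verdict.
The state is a dict: "time_s": time; "joint_positions": joint angles; "qvel": joint speeds; "joint_efforts": joint torques, N m; "tool_pos": TCP position; "tool_rot": TCP orientation; "ft_force": force on the tool from outside, world axes, zero at the start; "moment": the same for the moment, N m; "finger_gap": finger opening in m.
Only numpy, scipy, OpenCV 4.12 (cv2) and the standard library are available. Lean on these libraries where they do the work, as an engineer would, in place of code of your own. Each camera call takes 0.05 s, during which the arm holds its last target. There are 200 camera calls.

TASK

Load the drilling jig: put a fingertip on the black rubber strip on top of the wooden blank lying in the jig's lane, press down hard and, still pressing, slide it along the lane so that its nose passes under the steel leaf spring and comes fully home against the aluminium end stop; then let go, leaving it there under the spring. Only press and push: do not pinch or lift the blank, do not pry the spring up, and leave the loose things around it where they are.

Things in the scene. Friction and masses are not known exactly. Their poses are not given: they have to be found in the camera images.
- jig: Drilling jig: grey board 400 x 170 mm, 18 mm thick, fixed to the table. Origin: on the table, on the lane's centreline; +x along the lane, the way the blank must slide; z up. Lane: slippery white strip 63 mm wide, 18 mm above the table, between wooden sides 28 mm above the table. The lane is open from above between x = -60 (tunnel) and 84 mm (spring bridge).
- blank: Wooden blank 260 x 60 x 12 mm, 90-180 g, flat in the lane, tail in the tunnel. Origin: centre of underside; +x to the rounded nose. Its top lies 30 mm above the table, 2 mm above the lane sides. Starts 60-82 mm short of the stop; lane friction about 0.2. About 30 mm before the stop the nose meets the spring: from there a light fingertip slips, 15-20 N down on the rubber carries it on. Several strokes are allowed.
- grip_strip (a point): Centre of the top of the black rubber strip (170 x 44 mm, 2 mm thick, grippy, friction about 0.9) stuck on the blank, 32 mm above the table; 15 mm behind the blank's origin, axes as the blank's. Press here: the bare wood is too slippery. Its rear part lies in the tunnel at first.
- blank_nose (a point): Foremost point of the blank's rounded nose, on its centreline, at the height of its top face (130 mm ahead of the blank's origin, 12 mm above its underside); axes as the blank's.
- stop_face (a point): Face of the aluminium end stop (a bar across the end of the lane, 40 mm high above the table) that the nose must meet, on the lane's centreline, 30 mm above the table, 180 mm along +x from the jig's origin; axes as the jig's. The nose is home when it is at this point.
- tunnel_mouth (a point): Middle of the upper edge of the tunnel's mouth, 60 mm behind the jig's origin, 46 mm above the table. The closed plywood tunnel, 87 mm wide and 46 mm high above the table, reaches from here 130 mm back (-x) and covers the blank's tail throughout.
- bridge_top (a point): Middle of the top of the dark steel bridge that spans the lane and carries the spring: 92 mm along +x from the jig's origin, 74 mm above the table; 16 mm long in x, 87 mm wide. The spring hangs from its far side, towards the stop.
- leaf (a joint): The steel leaf spring, 40 mm wide and 70 mm long, hinged at the bridge 60 mm above the table and 92 mm along x from the jig's origin, sloping down to a rolled tip 156 mm along x. Value in rad: 0 at rest, its tip 6 mm lower than the blank's top; it grows as the tip rises. It pushes down with 5 to 7 N; lying on top of the blank it reads about 0.09.
- pencil: Bystander: yellow pencil, 130 x 8 x 8 mm, lying on the jig's base board beside the lane; origin near its middle, on its underside.
- gauge_block: Bystander: steel block 30 x 22 x 22 mm standing on the jig's base board on the other side of the lane; origin: centre of its underside.
- offcut: Bystander: a loose offcut of the same wood as the blank, 150 x 60 x 12 mm, flat on the table beside the jig; origin: centre of its underside.
- pipe_ring: Bystander: white plastic pipe ring, 90 mm across, 35 mm high, on the table; origin: centre of its underside.
- bit_case: Bystander: open red case of screw bits, 70 x 120 mm, 30 mm high, on the table; origin: centre of its underside.
- glue_bottle: Bystander: white glue bottle, 52 mm across, 140 mm tall, standing behind the tunnel end of the jig; origin: centre of its underside.
- screwdriver: Bystander: screwdriver 180 mm long, lying on the table beside the jig; origin on its underside.

How it is judged:
By the outcome, as a careful person would: the job done as asked, in the order asked, and still so for the second after the job is handed in, with the robot touching nothing.
It also fails if it takes over 38 s, if anything falls off the work surface, if the arm or the gripper's body presses on something with over 40 N, if the wrist force passes 120 N, or if a joint passes its speed limit or range.

## Working session

There is one attempt and no reset: what is moved stays moved. The work goes in short steps, Python scripts to look and compute and a tool call to move; the robot and the scene stay as the last step left them, time stands still between calls to the robot, and variables do not carry over. Pictures are saved under pics/ and viewed, about 8 in all and at most 12, crops included, and the job is handed in when it is done.

Besides the shell and the picture viewer there is one more tool, called as a command line: name --argument value ..., lists and objects as JSON in quotes. carry_out: Moves the arm, as the interface text tells. Its arguments: {"type":"object","properties":{"steps":{"type":"array","items":{"type":"number"}}},"required":["steps"]}

```bash
mkdir -p pics; python3 - <<'E'
from rig import ctrl,get_image,camera_info
import cv2,numpy as np
np.set_printoptions(precision=4,suppress=True)
for n in("side","top"):
    im=get_image(n); np.save(f"pics/{n}0.npy",im); cv2.imwrite(f"pics/{n}0.png",im[:,:,::-1]); print(n,camera_info(n))
print(ctrl.read_state())
E
```

```text
side {'fov_y': 48.61954109754211, 'cx': 251.96156039414393, 'cy': 188.04834551539008, 'pose': array([[ 0.9908,  0.0817, -0.1081,  0.4844],
       [-0.1353,  0.5564, -0.8198, -0.7091],
       [-0.0068,  0.8269,  0.5623,  0.6057],
       [ 0.    ,  0.    ,  0.    ,  1.    ]])}
top {'fov_y': 43.03467129276841, 'cx': 254.68193074613677, 'cy': 184.7726361303241, 'pose': array([[-0.0218,  0.999 , -0.0393,  0.5369],
       [-0.9998, -0.0218, -0.0003,  0.0089],
       [-0.0012,  0.0392,  0.9992,  1.2516],
       [ 0.    ,  0.    ,  0.    ,  1.    ]])}
{'time_s': 0.1, 'joint_positions': array([ 1.111 ,  0.4237,  1.6306, -0.    ,  1.0886, -0.019 ]), 'qvel': array([-0.    , -0.0006, -0.0018, -0.0002,  0.0006,  0.0004]), 'joint_efforts': array([  0.0005, -54.5617, -27.4327,   0.0647,   0.0187,  -0.    ]), 'tool_pos': array([0.2664, 0.5648, 0.239 ]), 'tool_rot': array([-0.6867, -3.0653,  0.0021]), 'ft_force': array([0.4146, 1.0465, 0.0316]), 'moment': array([-0.01  , -0.0595, -0.0052]), 'finger_gap': 0.0879952456991671}
```

View pics/top0.png

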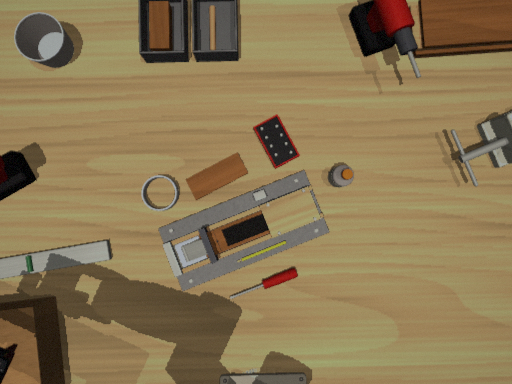

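View pics/side0.png

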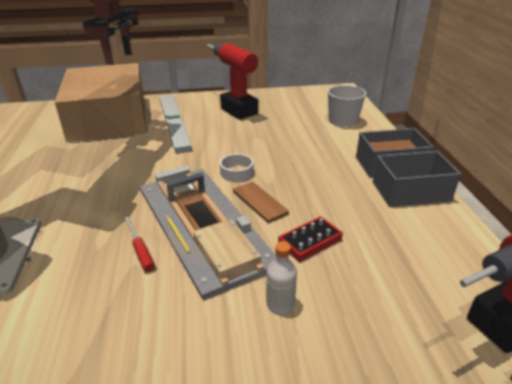

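The top view shows the jig from about (160,235) to (325,225). The stop is at the left near (172,258), the bridge near (210,243), the black strip near (245,230) and the tunnel at the right. I'll enlarge that area to measure it.

```bash
cat > h.py <<'E'
import numpy as np,cv2
from rig import ctrl,get_image,camera_info
np.set_printoptions(precision=4,suppress=True)
def ray(n,uv):
    c=camera_info(n);f=192/np.tan(np.radians(c['fov_y'])/2);P=np.array(c['pose'])
    d=P[:3,:3]@np.array([(uv[0]-c['cx'])/f,-(uv[1]-c['cy'])/f,-1.]);return P[:3,3],d
def plane(n,uv,z):
    o,d=ray(n,uv);return o+d*(z-o[2])/d[2]
def proj(n,p):
    c=camera_info(n);f=192/np.tan(np.radians(c['fov_y'])/2);P=np.array(c['pose'])
    q=P[:3,:3].T@(np.array(p)-P[:3,3]);return np.array([c['cx']-f*q[0]/q[2],c['cy']+f*q[1]/q[2]])
E
python3 - <<'E'
from h import *
im=np.load("pics/top0.npy")
c=im[160:300,150:340,::-1]; cv2.imwrite("pics/topc.png",cv2.resize(c,None,fx=4.2,fy=4.2,interpolation=cv2.INTER_CUBIC))
im=np.load("pics/top0.npy").astype(int)
# board: grey low-saturation contour
g=((im.max(2)-im.min(2)<25)&(im.max(2)>70)).astype(np.uint8); g[:160]=0;g[300:]=0;g[:,:150]=0;g[:,335:]=0
g=cv2.morphologyEx(g,cv2.MORPH_OPEN,np.ones((3,3)))
pts=[]
cs,_=cv2.findContours(g,cv2.RETR_EXTERNAL,cv2.CHAIN_APPROX_NONE)
cs=[c for c in cs if cv2.contourArea(c)>60]
for c in cs: print(cv2.boundingRect(c),cv2.contourArea(c))
b=(im.max(2)<45).astype(np.uint8);b[:200]=0;b[265:]=0;b[:,:215]=0;b[:,285:]=0
for c in cv2.findContours(b,cv2.RETR_EXTERNAL,cv2.CHAIN_APPROX_NONE)[0]:
    if cv2.contourArea(c)>100:
        r=cv2.boxPoints(cv2.minAreaRect(c)); print("strip",r,[plane("top",p,.032) for p in r])
E
```

```text
(159, 171, 170, 120) 6180.0
strip [[221.8621 229.6552]
 [262.0345 213.5862]
 [268.3793 229.4482]
 [228.2069 245.5172]] [array([0.4745, 0.0937, 0.032 ]), array([ 0.5124, -0.0075,  0.032 ]), array([ 0.4725, -0.0224,  0.032 ]), array([0.4347, 0.0786, 0.032 ])]
```

View pics/topc.png

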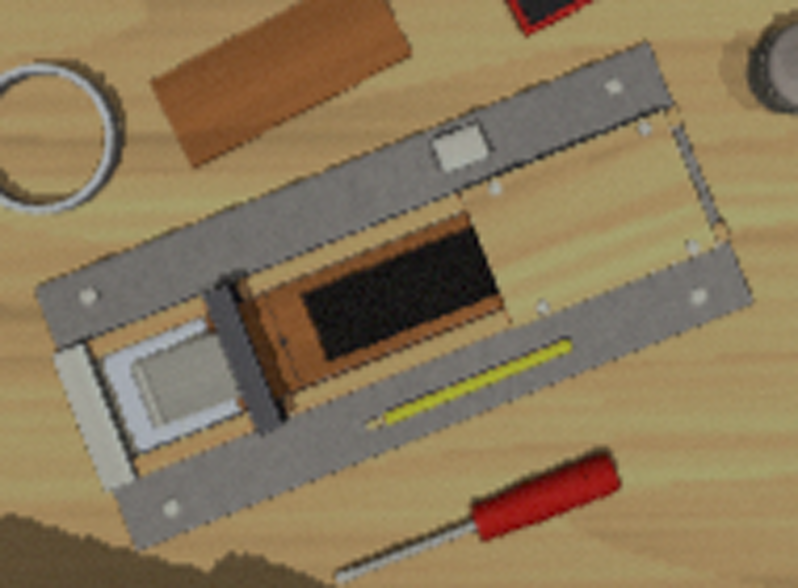

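The crop shows, in crop pixels:
- board corners at (37,287), (650,42), (752,300) and (137,548)
- stop inner edge from (85,343) to (133,482)
- bridge from (205,290) to (285,430)
- strip front edge from (303,295) to (328,360)
- tunnel mouth from (465,212) to (510,320)

```bash
cat >> h.py <<'E'
def cp(u,v,z): return plane("top",(u/4.2+150-.38,v/4.2+160-.38),z)
E
python3 - <<'E'
from h import *
B=np.array([cp(*p,.018) for p in[(37,287),(650,42),(752,300),(137,548)]]);print(B)
print([np.linalg.norm(B[i]-B[i-1]) for i in range(4)])
ex=(B[0]-B[1]+B[3]-B[2])[:2];ex/=np.linalg.norm(ex);ey=np.array([-ex[1],ex[0]]);cen=B.mean(0)[:2]
print("ex",ex,np.degrees(np.arctan2(ex[1],ex[0])),"cen",cen)
J=lambda p:np.array([(p[:2]-cen)@ex,(p[:2]-cen)@ey])
for n,ps,z in[("stop .18",[(85,343),(133,482)],.04),("mouth -.06",[(465,212),(510,320)],.046),("bridge .084..100",[(205,290),(285,430)],.074),("bridge front R",[(233,275),(262,432)],.074),("strip front",[(303,295),(328,360)],.032),("nose",[(280,340)],.030)]:
    print(n,[J(cp(*p,z)) for p in ps])
import cv2
im=np.load("pics/side0.npy");c=im[155:300,130:300,::-1];cv2.imwrite("pics/sidec.png",cv2.resize(c,None,fx=4,fy=4,interpolation=cv2.INTER_CUBIC))
E
```

```text
[[ 0.4815  0.2549  0.018 ]
 [ 0.6211 -0.1176  0.018 ]
 [ 0.4644 -0.1749  0.018 ]
 [ 0.3244  0.1972  0.018 ]]
[np.float64(0.16735358304235642), np.float64(0.39776391061326694), np.float64(0.16685987019780538), np.float64(0.3975443579565474)]
ex [-0.3515  0.9362] 110.57702603601842 cen [0.4729 0.0399]
stop .18 [array([ 0.1795, -0.0418]), array([0.183 , 0.0446])]
mouth -.06 [array([-0.0575, -0.0302]), array([-0.0584,  0.0384])]
bridge .084..100 [array([ 0.0979, -0.0446]), array([0.0848, 0.0468])]
bridge front R [array([ 0.0798, -0.0466]), array([0.0974, 0.0429])]
strip front [array([ 0.0502, -0.0201]), array([0.0507, 0.0212])]
nose [array([ 0.073 , -0.0003])]
```

View pics/sidec.png

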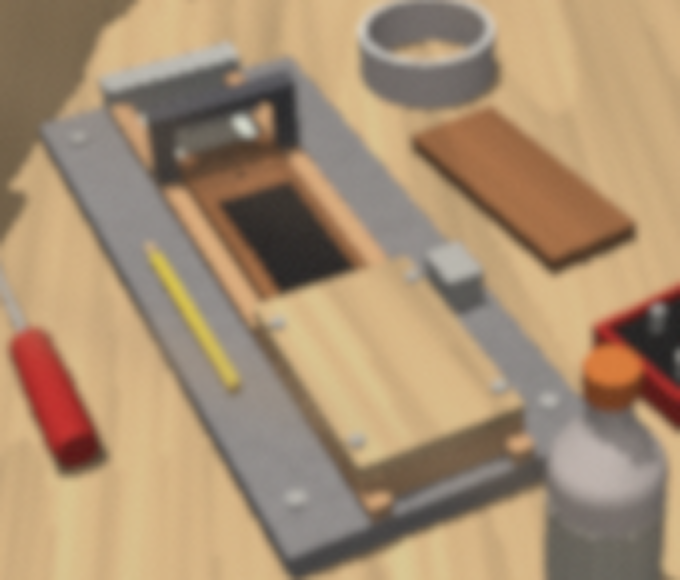

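The two views agree with the given sizes: board 398 x 167 mm, stop at 181 mm and tunnel mouth at -58 mm, measured from the board's centre. The jig origin is about (0.4725, 0.040) with the lane at 110.6°. The strip's front edge is at +50 mm, so the nose is about 70 mm short, which fits the stated range. I'll shut the fingers and go above jig x = -32 mm with tool x along the lane.

carry_out --steps '[-0.05,-0.048,0,0,0,10,1,-0.11,-0.1,0,0,0,20,1,-0.17,-0.155,0,0,0,30,1,-0.22,-0.21,0,0,0,40,1,-0.275,-0.26,0,0,0,44.2,1,-0.325,-0.31,0,0,0,44.2,1,-0.37,-0.36,0,0,0,44.2,1,-0.433,-0.409,0,0,0,44.2,1]'

```text
time_s: 1.1
tool_pos: [0.4467, 0.097, 0.2397]
tool_rot: [-1.79, -2.582, -0.0]
ft_force: [0.4, 0.8, 0.4]
finger_gap: 0.0116
```

```bash
cat >> h.py <<'E'
from scipy.spatial.transform import Rotation as Ro
O=np.array([.4725,.040]);EX=np.array([-.3515,.9362]);EY=np.array([-.9362,-.3515])
def st():
    s=ctrl.read_state();R=Ro.from_rotvec(s['tool_rot']).as_matrix();p=s['tool_pos']
    print("t",s['time_s'],"p",p,"jig",(p[:2]-O)@EX,(p[:2]-O)@EY,"F",s['ft_force'],"Fjig",s['ft_force'][:2]@EX,s['ft_force'][:2]@EY,"gap",s['finger_gap'])
    print("yaw",np.degrees(np.arctan2(R[1,0],R[0,0])),"tz",R[:,2],"q",s['joint_positions']);return R,p
E
python3 -c "
from h import *
R,p=st()
t=np.array([*(O-.032*EX),.049]);print('to press in tool axes',R.T@(t-p))"
```

```text
t 1.1 p [0.4467 0.097  0.2397] jig 0.06243647012541392 0.004088352509839518 F [0.4298 0.8441 0.4057] Fjig 0.6391769419683638 -0.6990765501495397 gap 0.011570758723232903
yaw 110.5526108821321 tz [ 0.      0.0001 -1.    ] q [ 0.1878  0.1742  1.9879  0.0001  0.9795 -0.171 ]
to press in tool axes [-0.0944  0.0041  0.1907]
```

carry_out --steps '[-0.05,0.002,0,0,0,0,1,-0.09,0.004,0,0,0,0,1,-0.09,0.004,0.04,0,0,0,1,-0.09,0.004,0.08,0,0,0,1,-0.09,0.004,0.1,0,0,0,1,-0.09,0.004,0.12,0,0,0,1,-0.09,0.004,0.13,0,0,0,1,-0.09,0.004,0.13,0,0,0,1]'

```text
time_s: 2.1
tool_pos: [0.4816, 0.0161, 0.1092]
tool_rot: [-1.789, -2.581, 0.001]
ft_force: [0.0, 0.0, -0.2]
finger_gap: 0.0005
```

```bash
python3 - <<'E'
from h import *
a=get_image("side");b=get_image("top")
R,p=st()
t=np.array([*(O-.032*EX),.049]);print('to press in tool axes',R.T@(t-p))
tip=p+R[:,2]*.017
print("tip proj",proj("side",tip),proj("top",tip))
f=lambda im:cv2.resize(im[150:310,130:320,::-1],None,fx=2.1,fy=3.0 if 0 else 2.1,interpolation=cv2.INTER_CUBIC)
cv2.imwrite("pics/a1.png",np.hstack([f(a),f(b)]))
E
```

```text
t 2.2 p [0.4823 0.0161 0.1102] jig -0.025781947194068903 -0.0007931684456482738 F [-0.9429 -0.5458 -0.6061] Fjig -0.17954305551432048 1.0745943336467487 gap 0.0004593409577359067
yaw 110.54504952774498 tz [ 0.0007 -0.     -1.    ] q [ 0.0088  0.425   2.0238 -0.      0.6922 -0.3498]
to press in tool axes [-0.0062 -0.0008  0.0612]
tip proj [205.3667 197.9107] [252.7195 226.9924]
```

View pics/a1.png

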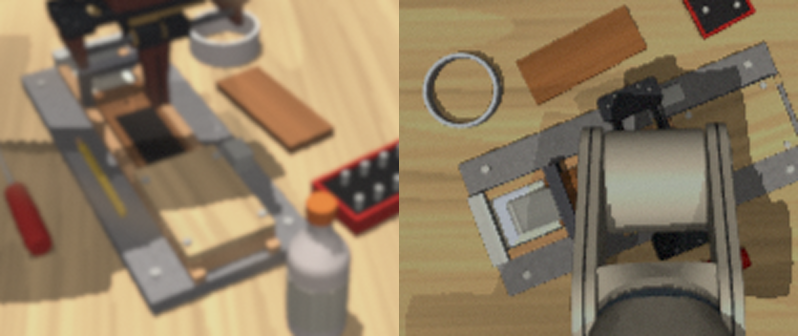

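The shut fingertips appear in the side view at about (205,199), against a predicted (205,198). They are above the black strip and centred in the lane. Next I descend to just above the strip, then press in small steps.

carry_out --steps '[-0.004,0,0.02,0,0,0,1,-0.005,0,0.035,0,0,0,1,-0.005,0,0.045,0,0,0,1,-0.005,0,0.052,0,0,0,1,-0.005,0,0.056,0,0,0,1,-0.005,0,0.058,0,0,0,1,-0.005,0,0.059,0,0,0,1,-0.005,0,0.059,0,0,0,1]'

```text
time_s: 3.2
tool_pos: [0.4838, 0.0115, 0.0508]
tool_rot: [1.79, 2.582, 0.0]
ft_force: [0.7, 0.7, 0.3]
finger_gap: 0.0005
```

```bash
python3 -c "
from h import *
st()"
```

```text
t 3.2 p [0.4838 0.0115 0.0508] jig -0.030684070846774256 -0.0005463800840647664 F [0.6563 0.7365 0.2743] Fjig 0.45887283715867644 -0.8732967888457424 gap 0.0004658823030795813
yaw 110.5447241586028 tz [ 0.0002  0.     -1.    ] q [-0.0009  0.5419  2.0366  0.      0.5629 -0.3595]
```

carry_out --steps '[0,0,0.001,0,0,0,1,0,0,0.0015,0,0,0,1,0,0,0.002,0,0,0,1,0,0,0.0025,0,0,0,1,0,0,0.003,0,0,0,1,0,0,0.003,0,0,0,1,0,0,0.003,0,0,0,1,0,0,0.003,0,0,0,1]'

```text
time_s: 4.2
tool_pos: [0.4838, 0.0114, 0.0492]
tool_rot: [1.789, 2.582, 0.0]
ft_force: [-5.8, 0.5, 22.9]
finger_gap: 0.0006
```

Contact came at the expected height, with about 23 N down. Now I slide, still pressing.

carry_out --steps '[0.003,0,0,0,0,0,1,0.008,0,0,0,0,0,1,0.013,0,0,0,0,0,1,0.018,0,0,0,0,0,1,0.023,0,0,0,0,0,1,0.027,0,0,0,0,0,1,0.03,0,0,0,0,0,1,0.03,0,0,0,0,0,1]'

```text
time_s: 5.2
tool_pos: [0.4746, 0.0393, 0.0493]
tool_rot: [1.788, 2.58, 0.002]
ft_force: [-1.8, -4.2, 18.7]
finger_gap: 0.0006
```

```bash
python3 - <<'E'
from h import *
st()
a=get_image("side")
cv2.imwrite("pics/a2.png",cv2.resize(a[155:275,130:270,::-1],None,fx=4.5,fy=4.5,interpolation=cv2.INTER_CUBIC))
E
```

```text
t 5.2 p [0.4746 0.0393 0.0493] jig -0.0014007345553766239 -0.0017002144118927864 F [-1.8071 -4.1804 18.7199] Fjig -3.27847840987392 3.1611660519782085 gap 0.0005806976450334319
yaw 110.57020313754265 tz [ 0.0031 -0.0004 -1.    ] q [ 0.0579  0.5377  2.0553 -0.0011  0.5456 -0.3002]
```

View pics/a2.png

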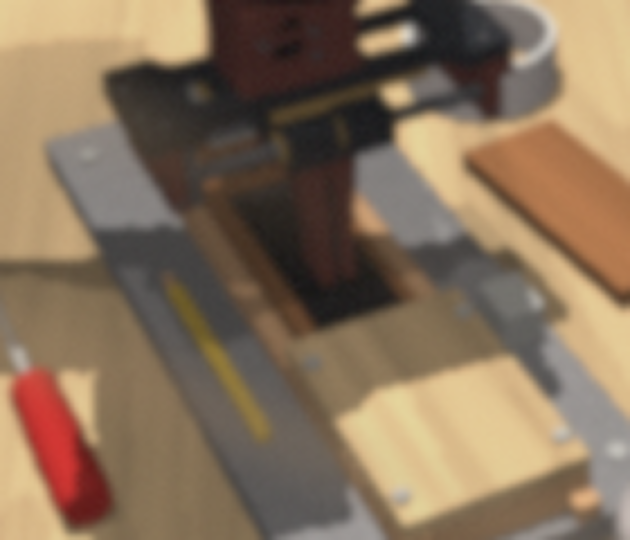

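The blank seems to be following the finger, with a drag of about 3 N, which fits lane friction. The strip's rear is still in the tunnel at crop (330,310). I'll press a little harder and go on under the spring.

carry_out --steps '[0.002,0,0.0005,0,0,0,1,0.005,-0.0005,0.0006,0,0,0,1,0.009,-0.0005,0.0006,0,0,0,1,0.013,-0.0005,0.0006,0,0,0,1,0.017,-0.0005,0.0006,0,0,0,1,0.021,-0.0005,0.0006,0,0,0,1,0.025,-0.0005,0.0006,0,0,0,1,0.025,-0.0005,0.0006,0,0,0,1]'

```text
time_s: 6.25
tool_pos: [0.466, 0.0621, 0.0492]
tool_rot: [1.786, 2.579, 0.003]
ft_force: [-1.5, -9.0, 26.8]
finger_gap: 0.0002
```

```bash
python3 -c "
from h import *
st()"
```

```text
t 6.25 p [0.466  0.0621 0.0492] jig 0.022956213748942373 -0.0017185174668392818 F [-1.5498 -9.0424 26.8094] Fjig -7.920788397123854 4.629316866925728 gap 0.00019132346249312444
yaw 110.58967122252963 tz [ 0.0045 -0.0007 -1.    ] q [ 0.1079  0.5324  2.069  -0.0024  0.5358 -0.2494]
```

carry_out --steps '[0.002,-0.0003,0,0,0,0,1,0.005,-0.0005,0,0,0,0,1,0.008,-0.0005,0,0,0,0,1,0.011,-0.0005,0,0,0,0,1,0.014,-0.0005,0,0,0,0,1,0.016,-0.0005,0,0,0,0,1,0.018,-0.0005,0,0,0,0,1,0.018,-0.0005,0,0,0,0,1]'

```text
time_s: 7.25
tool_pos: [0.4602, 0.0781, 0.0492]
tool_rot: [1.785, 2.578, 0.004]
ft_force: [1.0, -16.7, 23.3]
finger_gap: 0.0003
```

```bash
python3 -c "
from h import *
st()"
```

```text
t 7.25 p [0.4602 0.0781 0.0492] jig 0.04000138617946042 -0.0018933638871181501 F [  1.0321 -16.6713  23.2726] Fjig -15.970421396274528 4.893731768399527 gap 0.000326532986598782
yaw 110.62474661367571 tz [ 0.0062 -0.0014 -1.    ] q [ 0.1441  0.5292  2.0772 -0.0045  0.5292 -0.212 ]
```

Travel is now about 71 mm and the push force has risen to 16 N, so the nose is probably at the stop. I'll nudge a little further to see whether it is firm.

carry_out --steps '[0,0,0.0004,0,0,0,1,0.0005,0,0.0004,0,0,0,1,0.001,0,0.0004,0,0,0,1,0.0015,0,0.0004,0,0,0,1,0.002,0,0.0004,0,0,0,1,0.002,0,0.0004,0,0,0,1,0.002,0,0.0004,0,0,0,1,0.002,0,0.0004,0,0,0,1]'

```text
time_s: 8.25
tool_pos: [0.4601, 0.079, 0.0492]
tool_rot: [1.783, 2.578, 0.003]
ft_force: [2.9, -26.6, 28.0]
finger_gap: 0.0006
```

```bash
python3 - <<'E'
from h import *
st()
a=get_image("side")
cv2.imwrite("pics/a3.png",cv2.resize(a[155:255,130:255,::-1],None,fx=5.5,fy=5.5,interpolation=cv2.INTER_CUBIC))
E
```

```text
t 8.25 p [0.4601 0.079  0.0492] jig 0.04083965317129077 -0.0021326582799227004 F [  2.8946 -26.589   27.9641] Fjig -25.910088813582515 6.636061921190464 gap 0.0005593952458362308
yaw 110.65038785417512 tz [ 0.0073 -0.0024 -1.    ] q [ 0.1467  0.5291  2.0776 -0.0068  0.528  -0.2079]
```

View pics/a3.png

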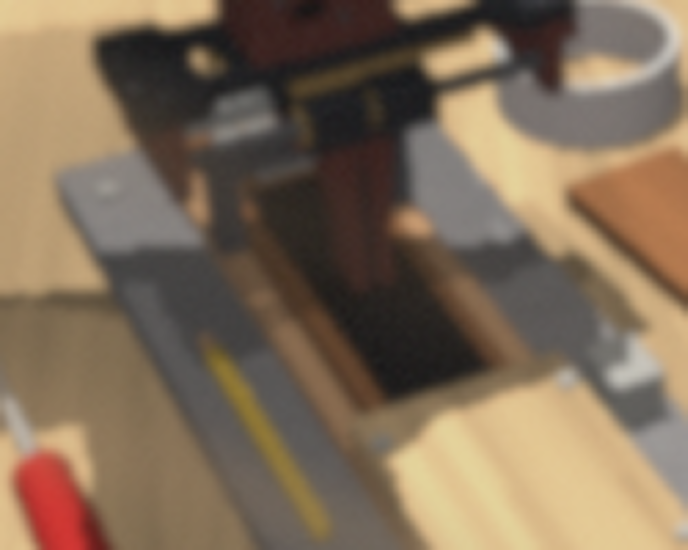

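The force rose about 10 N over 0.8 mm, so the nose is firmly against something. I'll lift straight up, so the forward strain can't drag the blank back, then move clear and look.

carry_out --steps '[0,0,-0.003,0,0,0,1,0,0,-0.01,0,0,0,1,0,0,-0.04,0,0,0,1,0,0,-0.08,0,0,0,1,0,0,-0.12,0,0,0,1,0,0,-0.16,0,0,0,1,0,0,-0.19,0,0,0,1,0,0,-0.19,0,0,0,1]'

```text
time_s: 9.3
tool_pos: [0.4574, 0.0819, 0.2387]
tool_rot: [1.787, 2.58, 0.005]
ft_force: [0.5, 0.7, -0.7]
finger_gap: 0.0007
```

carry_out --steps '[0.04,0.0,0,0,0,0,1,0.09,0,0,0,0,0,1,0.14,0,0,0,0,0,1,0.19,0,0,0,0,0,1,0.24,0,0,0,0,0,1,0.29,0,0,0,0,0,1,0.34,0,0,0,0,0,1,0.36,0,0,0,0,0,1]'

```text
time_s: 10.3
tool_pos: [0.3284, 0.4199, 0.2351]
tool_rot: [-1.786, -2.584, 0.004]
ft_force: [0.3, -0.6, -0.1]
finger_gap: 0.0008
```

```bash
python3 - <<'E'
from h import *
st()
a=get_image("side");b=get_image("top");np.save("pics/top9.npy",b);np.save("pics/side9.npy",a)
cv2.imwrite("pics/a4.png",cv2.resize(b[160:300,150:340,::-1],None,fx=4.2,fy=4.2,interpolation=cv2.INTER_CUBIC))
cv2.imwrite("pics/a5.png",cv2.resize(a[155:255,130:255,::-1],None,fx=5.5,fy=5.5,interpolation=cv2.INTER_CUBIC))
E
```

```text
t 10.3 p [0.3284 0.4199 0.2351] jig 0.4062904650754875 0.0013764172044100353 F [ 0.2526 -0.6113 -0.0633] Fjig -0.6610955048340146 -0.02158222776100671 gap 0.0008339724845882927
yaw 110.70507321693569 tz [-0.0016 -0.0017 -1.    ] q [0.8846 0.2956 1.8355 0.0002 1.0129 0.5231]
```

View pics/a4.png

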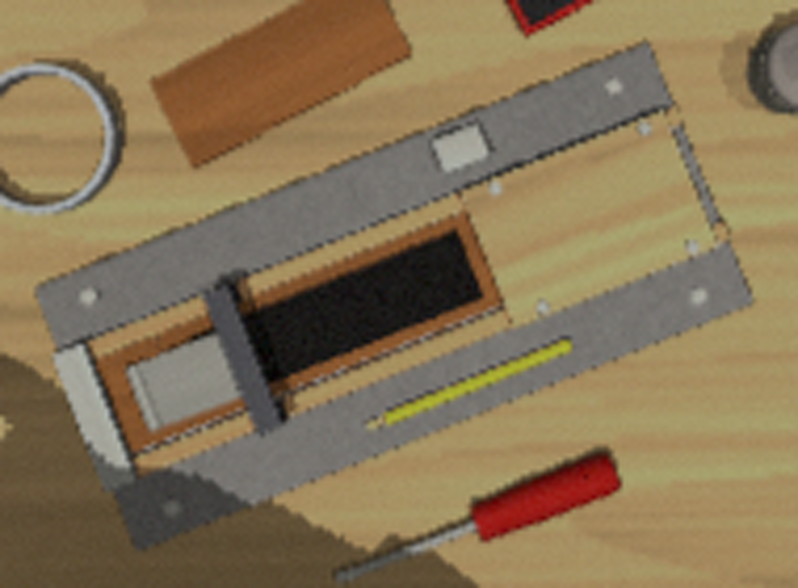

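View pics/a5.png

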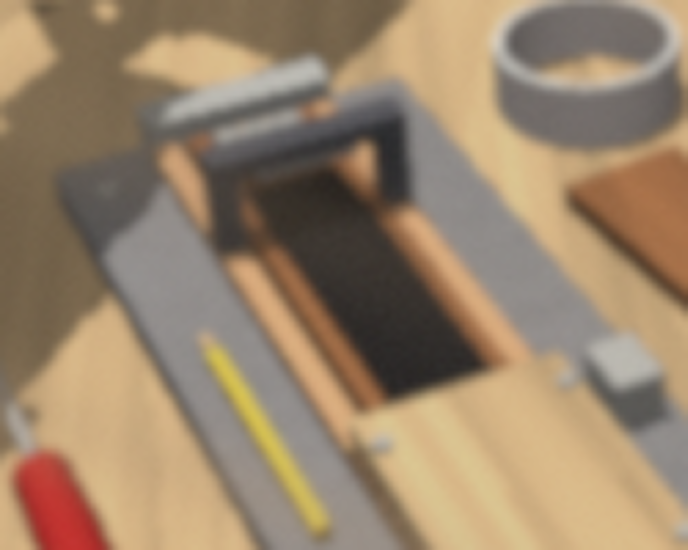

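The top view shows the nose against the stop at about crop (110,400), with no white lane between them. The leaf lies on the blank, and the strip's rear edge is now clear of the tunnel, from (460,230) to (482,297). The bystanders look unmoved. I'll put a number on any remaining gap.

```bash
python3 - <<'E'
from h import *
for p in[(460,230),(482,297)]: q=cp(*p,.032)[:2]-O; print("strip rear",q@EX,"expect -0.050",q@EY)
b=np.load("pics/top9.npy")
for y in(-.024,0,.015,.024):
  print(y)
  for x in np.arange(.168,.188,.002):
    p=O+x*EX+y*EY;uv=proj("top",[*p,.03]);print("%.3f"%x,uv.round(1),cv2.getRectSubPix(b,(1,1),tuple(map(float,uv)))[0,0],end=" | ")
  print()
d=np.abs(b.astype(int)-np.load("pics/top0.npy")).max(2)
for n,(u,v) in dict(ring=(160,192),offcut=(217,176),bits=(276,141),glue=(342,175),gauge=(260,195),pencil=(262,251),driver=(280,279)).items(): print(n,np.percentile(d[v-14:v+14,u-14:u+14],95))
E
```

```text
strip rear -0.051014319412879566 expect -0.050 -0.02146118834076969
strip rear -0.04835532932453552 expect -0.050 0.02031452229846067
-0.024
0.168 [177.4 246.1] [125  80  43] | 0.170 [176.7 246.4] [127  82  46] | 0.172 [175.9 246.7] [129  83  46] | 0.174 [175.2 247. ] [127  80  39] | 0.176 [174.4 247.3] [125  80  42] | 0.178 [173.7 247.6] [110  71  39] | 0.180 [172.9 247.9] [76 54 37] | 0.182 [172.2 248.2] [83 82 74] | 0.184 [171.4 248.5] [137 140 131] | 0.186 [170.7 248.8] [167 170 160] | 
0
0.168 [180.9 255. ] [124  80  43] | 0.170 [180.2 255.3] [124  79  43] | 0.172 [179.4 255.6] [124  78  42] | 0.174 [178.7 255.9] [125  79  43] | 0.176 [177.9 256.2] [125  79  44] | 0.178 [177.2 256.5] [105  66  37] | 0.180 [176.4 256.8] [80 63 51] | 0.182 [175.7 257.1] [99 99 98] | 0.184 [175.  257.4] [159 162 159] | 0.186 [174.2 257.7] [167 170 161] | 
0.015
0.168 [183.1 260.6] [128  84  45] | 0.170 [182.4 260.9] [131  84  45] | 0.172 [181.6 261.2] [130  83  45] | 0.174 [180.9 261.5] [129  83  44] | 0.176 [180.1 261.8] [126  79  41] | 0.178 [179.4 262.1] [110  72  40] | 0.180 [178.6 262.4] [87 69 52] | 0.182 [177.9 262.7] [92 93 89] | 0.184 [177.1 263. ] [154 157 153] | 0.186 [176.4 263.3] [168 170 162] | 
0.024
0.168 [184.4 264. ] [128  81  44] | 0.170 [183.7 264.3] [128  81  43] | 0.172 [182.9 264.6] [129  83  46] | 0.174 [182.2 264.9] [129  81  43] | 0.176 [181.5 265.2] [124  78  43] | 0.178 [180.7 265.5] [103  68  40] | 0.180 [180.  265.8] [63 48 37] | 0.182 [179.2 266.1] [85 85 77] | 0.184 [178.5 266.4] [138 141 132] | 0.186 [177.7 266.7] [166 169 159] | 
ring 7.0
offcut 8.0
bits 9.0
glue 7.0
gauge 7.0
pencil 8.0
driver 10.0
```

```bash
python3 -c "
from rig import ctrl
print(ctrl.close_job())"
```

```text
the job is handed in; nothing more can be done
None
```

The blank is home against the aluminium end stop, under the leaf spring, and I have handed the job in. I pressed shut fingertips on the rubber strip with about 19–28 N and slid the blank about 70 mm in one stroke. At the end the push force rose from 8 N to 26 N and the finger had all but stopped moving. I then lifted straight up and moved the arm clear; it finished at about 10 s.

Last checks:
- **Home position:** the strip's rear edge measured -49.7 mm on average, where home would be -50 mm. The blank's colour runs right up to the stop's edge at four places across the lane, with no white lane between them.
- **Spring:** the picture shows the leaf lying on top of the blank. I did not measure its angle.
- **Bystanders:** all seven loose things show only image noise between the first and last top views.
- **Measuring limits:** no check failed. The camera scale read about 0.6% small along the board, and distances are good to about 1–2 mm, so a gap smaller than that at the stop could not be seen.

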